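# Put the seam ripper away in the mending case

### The arm

A 6-joint arm with a two-finger parallel gripper is mounted at the origin on a cart in front of the work surface, level with it; the furniture and walls round the work are solid. World frame = base frame: x ahead of the robot, y to its left, z up, the work surface at z = 0. Lengths are in m, angles in rad, forces in N, time in s.
With the tool pointing down it reaches from about 0.275 to 0.825 m from the base axis. Payload 4.9 kg.
Tool frame: the origin (TCP) lies midway between the tips of the shut fingers; the grasp point (between the pads) lies 19 mm behind it (grip_point_offset is the distance from the TCP to the grasp point, in m); z points along the fingers, x is the direction in which the jaws open and shut, and the axes are right-handed (so a half turn about z gives the same grasp; the last joint's range is limited). The gripper opens to 85 mm and grips with 20 to 120 N. Pads are 22 mm wide; open, the fingers measure 114 mm over their backs; the gripper's body (76 mm by 85 mm) begins 54 mm behind the grasp point. The pads swing forward as they close: fully open they stand 13 mm farther back than shut.
Start: joints at [1.035, 0.326, -0.193, 1.052, 0, 1.437], TCP at [0.215, 0.506, 0.231] pointing down, gripper open.
Joint ranges: [-2.65, 2.65], [-0.97, 1.79], [-1.3, 1.35], [-1.93, 2.1], [-1.47, 1.37], [-3.14, 3.14]. Speed limits (rad/s): [2.57, 2.57, 3.14, 3.14, 3.14, 3.14].

### API

Orientations are given as a rotation vector (axis times angle).
In Python, from cell import * gives the robot as it stands. Calls block until the motion is done:
- movep(position, orientation): joint-space move of the TCP to a pose.
- move_l(position, velocity=0.15, rot=None, until_force=None): straight line of the TCP; rot=None keeps the orientation; velocity is the mean speed in m/s. With until_force (N) it stops when the force on the tool has changed by that much, and returns True; else False.
- set_joints(angles): joint-space move.
- let_go() and grab(newtons=None): open the fingers fully, or close them until they stop; newtons is the grip in N (None keeps the last).
- sleep(seconds).
- ik(position, orientation): joint angles nearest the present ones, or None.
- get_state(): the state.
- grab_frame(name): name is "scene" or "top"; returns a dict with "img" (384x512x3 uint8, red, green, blue), "fx", "fy", "cx", "cy" (pixels), "cam_to_world" (4x4, takes a point from camera to world coordinates). Camera axes: x right, y down, z forward; pixel columns grow to the right and rows downward; lengths in m; the calibration is good to about 2 mm. A picture is of the moment at which its call begins. There is no depth.
A pose or a line that the arm cannot do raises MotionError and nothing moves.
- sign_off(): hands the job in, once; it reports no verdict.
Trained networks look in the newest picture that a camera, given by its name, has taken for a name from the list of things; names that differ only in an ending like _2 or _b are one class to them, and where a whole thing is asked for, a point or a joint stands for the part that bears it (a point fixed in the world has none). Each returns a list of dicts, best first, with "score" (0 to 1); they miss things now and then, are a little off and sometimes report something else, mostly with a low value. They report only what shows in the picture. A call takes as long as a camera call. They do not tell look-alikes from the thing itself.
- spot_in(camera, name): "centre" ([column, row] in pixels, amid what is visible of it).
- silhouettes(camera, name): "mask" (384x512 bool, what is visible of it) and "centre" ([column, row] in pixels, amid what is visible of it).
- tip_of(camera, name): "centre" ([column, row] in pixels: a listed point, or the origin of a listed thing).
The state is a dict: "clock": time; "q": joint angles; "joint_velocities": joint speeds; "tau": joint torques, N m; "position": TCP position; "eef_rot": TCP orientation; "contact_force": force on the tool from outside, world axes, zero at the start; "wrist_torque": the same for the moment, N m; "finger_gap": opening from 0.0 (shut) to 1.0 (fully open).
Only numpy, scipy, OpenCV 4.12 (cv2) and the standard library are available. Lean on these libraries where they do the work, as an engineer would, in place of code of your own. Each camera call takes 0.05 s, during which the arm holds its last target. There are 200 camera calls.

### The job

Put the seam ripper away in the open wooden mending case: lay it flat in the long empty bay so that nothing stands above the rim, and let go of it while the lid is still open. Then swing the lid over gently, without slamming it, until it lies fully shut.

Things in the scene. Friction and masses are not known exactly. Their poses are not given: they have to be found in the camera images.
- ripper_handle (a point): Middle of the seam ripper's handle, half-way up (5.5 mm). The seam ripper is a small tool lying flat, 114 mm long, 15 g: a straight handle 80 mm long, 11 wide, 11 high, and a thin metal blade on one end. A fat felt marker (140 mm, no blade) and a short wooden clip (62 mm) lie beside it; which lies where changes. The handle ends 40 mm from here; y axis along it, away from the blade, z up.
- ripper_tip (a point): Tip of the seam ripper's thin blade (34 mm long), on the tool's long axis, 74 mm from the middle of the handle.
- case: Wooden case, fixed, 140 (x) by 170 (y) by 40 mm high without its lid, walls and floor 5 mm. Origin: centre of the underside, z up, +x to the hinged long side. The empty bay, for the seam ripper along y, spans x -65 to 23, y -80 to 80 mm, floor z = 5, rim z = 40. A 22 mm high divider parts it from a strip at x 27 to 65 with two spools and a chalk, fixed, below the rim.
- case_lid (a joint): Lid angle, rad: 0 shut, 1.57 upright, at most 2.3 (leaning back). Plain board, 140 (hinge to free edge) by 170 by 6 mm, no handle. The hinge line runs along the case's y at its x = 70, z = 40.5 mm, at the board's inner face; shut, the board's top is at z = 46.5. The stiff hinge holds it at any angle: it must be moved all the way down; pushed from behind near the free edge it takes 1 to 2 N.
Not all that is in view belongs to the job. What is shaped like the part that bears ripper_handle but blue or green is not meant.

How it is judged:
On the way:
1. the seam ripper lies flat in the bay, wholly inside and below the rim, let go, with the lid still open (x of ripper_handle in the frame of case between -0.066 and 0.024 m and y of ripper_handle in the frame of case between -0.081 and 0.081 m and z of ripper_handle in the frame of case between 0.004 and 0.028 m and x of ripper_tip in the frame of case between -0.066 and 0.024 m and y of ripper_tip in the frame of case between -0.081 and 0.081 m and z of ripper_tip in the frame of case between 0.004 and 0.028 m and value of joint case_lid above 1.2 rad and contact force between the fingers and anything else below 0.1 N), for 0.2 s.
At the end, for the whole second after the job is handed in: The lid is shut to within 0.06 rad and still, and the seam ripper (middle of its handle and tip of its blade) lies flat within the bay, both points no more than 28 mm above the case's underside (rim at 40 mm) (x of ripper_handle in the frame of case between -0.066 and 0.024 m and y of ripper_handle in the frame of case between -0.081 and 0.081 m and z of ripper_handle in the frame of case between 0.004 and 0.028 m and x of ripper_tip in the frame of case between -0.066 and 0.024 m and y of ripper_tip in the frame of case between -0.081 and 0.081 m and z of ripper_tip in the frame of case between 0.004 and 0.028 m and value of joint case_lid below 0.06 rad and velocity of joint case_lid above -0.05 rad/s); the robot touches nothing.
It fails at once if the lid is slammed (it closes faster than 5 rad/s) (velocity of joint case_lid below -5 rad/s).
It also fails if it takes over 51 s, if anything falls off the work surface, if the arm or the gripper's body presses on something with over 40 N, if the wrist force passes 120 N, or if a joint passes its speed limit or range.

## Working session

There is one attempt and no reset: what is moved stays moved. The work goes in short steps, each a Python script; the robot and the scene stay as the last script left them, time stands still between calls to the robot, and variables do not carry over. Pictures are saved under pics/ and viewed, about 8 in all and at most 12, crops included, and the job is handed in when it is done.

```bash
mkdir -p pics; ls; python3 - <<'E'
from cell import *
import cv2, numpy as np
ims=[]
for n in("scene","top"):
    f=grab_frame(n); cv2.imwrite(f"pics/{n}0.png",f["img"][:,:,::-1]); 
    print(n,f["fx"],f["fy"],f["cx"],f["cy"],np.round(f["cam_to_world"],4).tolist())
    for k in("ripper_handle","ripper_tip","case","case_lid"):
        print(k,[(np.round(d["centre"],1).tolist(),round(d["score"],2)) for d in tip_of(n,k)][:4],[(np.round(d["centre"],1).tolist(),round(d["score"],2)) for d in spot_in(n,k)][:4])
print(get_state())
E
```

```text
pics
scene 415.8189327905293 415.8189327905293 255.90328080201544 190.17273802576858 [[0.7608, -0.5047, 0.408, -0.0012], [-0.6489, -0.5836, 0.4881, -0.4147], [-0.0083, -0.6361, -0.7716, 0.9475], [0.0, 0.0, 0.0, 1.0]]
ripper_handle [([169.7, 154.0], 0.59), ([193.2, 191.9], 0.45), ([207.1, 160.2], 0.43)] [([191.5, 185.6], 0.63), ([205.4, 161.5], 0.38)]
ripper_tip [([145.3, 163.2], 0.64), ([179.4, 210.6], 0.43)] [([191.2, 193.9], 0.56), ([173.2, 156.0], 0.45)]
case [([341.6, 277.2], 0.75)] [([333.6, 256.4], 0.61), ([206.4, 162.4], 0.2)]Traceback (most recent call last):
  File "<stdin>", line 8, in <module>
ValueError: it knows: case, ripper_handle, ripper_tip
```

View pics/scene0.png

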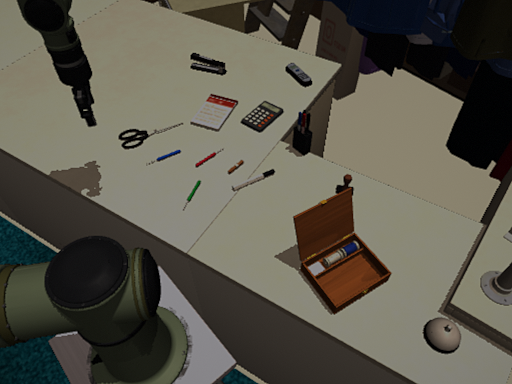

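The scene view shows a red ripper near (208,158), with blue (165,157) and green (191,192) look-alikes. The case is near (342,270) with its lid open at the back.

```bash
cat > h.py <<'E'
from cell import *
import cv2, numpy as np
def ray(f,p):
    M=f["cam_to_world"]; d=M[:3,:3]@np.array([(p[0]-f["cx"])/f["fx"],(p[1]-f["cy"])/f["fy"],1.]); return M[:3,3],d
def at_z(f,p,z):
    o,d=ray(f,p); return o+d*(z-o[2])/d[2]
def tri(fps):
    A=np.zeros((3,3));b=np.zeros(3);R=[]
    for f,p in fps:
        o,d=ray(f,p);d=d/np.linalg.norm(d);P=np.eye(3)-np.outer(d,d);A+=P;b+=P@o;R.append((P,o))
    x=np.linalg.solve(A,b); return x,[np.linalg.norm(P@(x-o)) for P,o in R]
def proj(f,X):
    M=np.linalg.inv(f["cam_to_world"]);c=M[:3,:3]@np.asarray(X)+M[:3,3]; return np.array([f["fx"]*c[0]/c[2]+f["cx"],f["fy"]*c[1]/c[2]+f["cy"]])
def show(f,n,s=1): cv2.imwrite(f"pics/{n}.png",cv2.resize(f["img"][:,:,::-1],None,fx=s,fy=s))
def nets(c):
    for k in("ripper_handle","ripper_tip","case"):
        print(k,[(np.round(d["centre"],1).tolist(),round(d["score"],2)) for d in tip_of(c,k)][:4])
E
python3 - <<'E'
from h import *
f=grab_frame("top"); show(f,"top0",1.5); print(f["fx"],f["cx"],f["cy"],np.round(f["cam_to_world"],4).tolist()); nets("top")
g=grab_frame("scene")
for p in [(208,158),(191,193),(341.6,277.2)]: print(at_z(g,p,.005))
print(get_state())
E
```

```text
388.61065693766 255.5778805860375 197.24431303839103 [[-0.0188, -0.9982, 0.0568, 0.4008], [-0.9998, 0.0191, 0.0049, 0.1614], [-0.006, -0.0567, -0.9984, 0.9878], [0.0, 0.0, 0.0, 1.0]]
ripper_handle [([204.7, 236.9], 0.71), ([169.6, 195.8], 0.56), ([132.3, 227.3], 0.48)]
ripper_tip [([217.6, 263.9], 0.7)]
case [([390.0, 183.5], 0.65)]
[0.46837232 0.3797154  0.005     ]
[0.34658226 0.29766131 0.005     ]
[ 0.47626117 -0.17320461  0.005     ]
{'clock': 0.6, 'q': array([ 1.03477958e+00,  3.26166128e-01, -1.92633976e-01,  1.05197236e+00,
       -2.20722312e-05,  1.43657435e+00]), 'joint_velocities': array([-0.0007976 ,  0.0003651 , -0.0007462 ,  0.00138115, -0.00021985,
       -0.00017207]), 'tau': array([-7.12847141e-04, -4.43089378e+01,  2.62645537e+01,  1.32321580e-03,
       -1.51223530e-04,  1.35084925e-06]), 'position': array([0.21510149, 0.50620509, 0.23128637]), 'eef_rot': array([2.62004157e+00, 1.73347251e+00, 4.88341652e-05]), 'contact_force': array([0.1058076 , 0.53563328, 0.05595362]), 'wrist_torque': array([-0.03360782, -0.0252905 ,  0.01866518]), 'finger_gap': 1.0041761025556357}
```

View pics/top0.png

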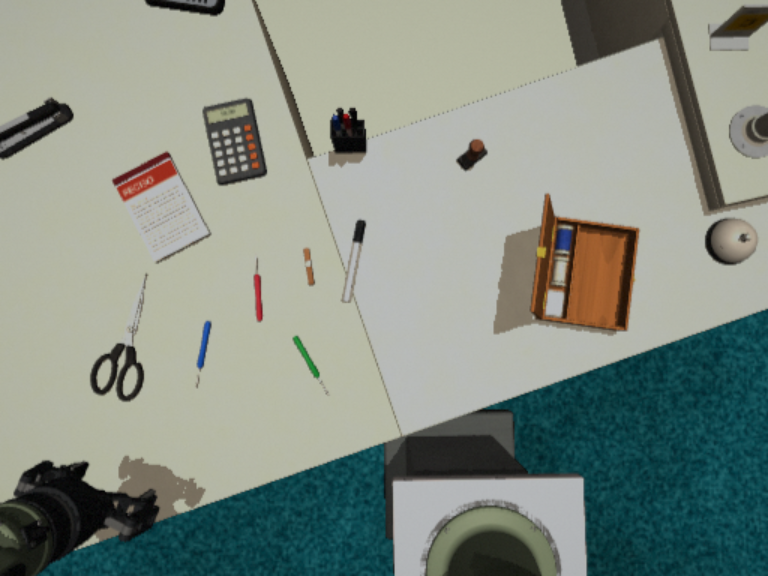

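The top camera is fixed overhead. It shows the red handle at about (172,198) with the blade towards +x. The case is at about (390,183) with the hinge on the +y side. I'll refine both from zoomed crops.

```bash
cat >> h.py <<'E'
def redaxis(f,box):
    x0,y0,x1,y1=box; h=cv2.cvtColor(f["img"],cv2.COLOR_RGB2HSV)[y0:y1,x0:x1].astype(int)
    m=((h[...,0]<6)|(h[...,0]>172))&(h[...,1]>150)&(h[...,2]>60)
    n,l,st,_=cv2.connectedComponentsWithStats(m.astype(np.uint8)); k=1+np.argmax(st[1:,4]); m=l==k
    ys,xs=np.nonzero(m);P=np.c_[xs+x0,ys+y0].astype(float);c=P.mean(0);d=np.linalg.svd(P-c)[2][0]
    t=(P-c)@d; return (c+d*(t.min()+t.max())/2,d,t.max()-t.min()+1,len(P))
E
python3 - <<'E'
from h import *
f=grab_frame("top");g=grab_frame("scene")
a=redaxis(f,(155,165,190,220));b=redaxis(g,(185,140,228,175));print(a,b)
X,r=tri([(f,a[0]),(g,b[0])]);print("handle",X,r)
for s in(1,-1): print(at_z(f,a[0]+s*a[1]*a[2]/2,.0055), at_z(g,b[0]+s*b[1]*b[2]/2,.0055))
c1=cv2.resize(f["img"][120:230,345:435],None,fx=5,fy=5,interpolation=cv2.INTER_CUBIC)
c2=cv2.resize(g["img"][185:320,290:395],None,fx=4.074,fy=4.074,interpolation=cv2.INTER_CUBIC)
h=min(c1.shape[0],c2.shape[0]);im=np.hstack([c1[:h],c2[:h,:350+60]])[:, :800];print(im.shape)
im=np.hstack([c1[:h,:400],c2[:h,:400]])
cv2.imwrite("pics/case.png",cv2.convertScaleAbs(im[:,:,::-1],alpha=1.5))
E
```

```text
(array([171.93049838, 197.9737015 ]), array([0.06097484, 0.9981393 ]), np.float64(31.127103619281122), 104) (array([205.39605457, 158.83550197]), array([-0.84536837,  0.53418379]), np.float64(23.47220448193473), 51)
handle [0.45810846 0.37764542 0.00987933] [np.float64(0.00058355629760358), np.float64(0.0005835562976036505)]
[0.41944798 0.37612753 0.0055    ] [0.42072633 0.38009802 0.0055    ]
[0.49842026 0.3804269  0.0055    ] [0.4998908 0.3833754 0.0055   ]
(550, 800, 3)
```

View pics/case.png

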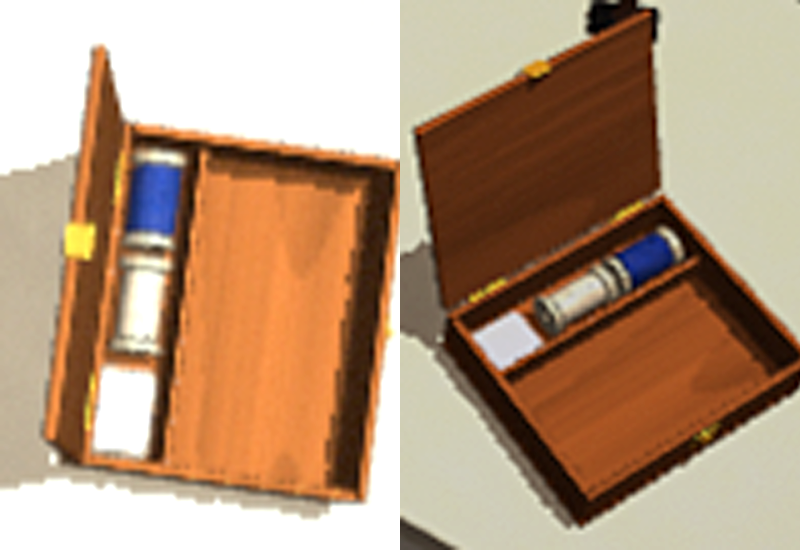

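Both case views are clear: the hinge is towards world +y, the bay is empty, and the lid is about upright. I'll fit the case model to the silhouettes in both views.

```bash
cat >> h.py <<'E'
def casepose(p):
    x,y,z,yaw=p[:4];c,s=np.cos(yaw),np.sin(yaw); return np.array([[c,-s,0],[s,c,0],[0,0,1.]]),np.array([x,y,z])
def parts(p):
    R,t=casepose(p);th=p[4]
    box=np.array([(a,b,c) for a in(-.07,.07) for b in(-.085,.085) for c in(0,.04)])
    u=np.array([-np.cos(th),0,np.sin(th)]);n=np.array([np.sin(th),0,np.cos(th)]);H=np.array([.07,0,.0405])
    lid=np.array([H+r*u+k*n+np.array([0,b,0]) for r in(0,.14) for k in(0,.006) for b in(-.085,.085)])
    return [box@R.T+t,lid@R.T+t]
def wood(f,box):
    x0,y0,x1,y1=box;h=cv2.cvtColor(f["img"],cv2.COLOR_RGB2HSV)
    m=np.zeros(h.shape[:2],np.uint8);s=(h[...,1]>110)&((h[...,0]<22)|(h[...,0]>170));m[y0:y1,x0:x1]=s[y0:y1,x0:x1]
    cs,_=cv2.findContours(m,cv2.RETR_EXTERNAL,cv2.CHAIN_APPROX_NONE);o=np.zeros_like(m);cv2.drawContours(o,[max(cs,key=cv2.contourArea)],-1,1,-1);return o.astype(float)
def render(f,p,S=4):
    o=np.zeros((384*S,512*S),np.uint8)
    for P in parts(p):
        q=np.array([proj(f,X) for X in P]);q=(q+.5)*S-.5
        cv2.fillConvexPoly(o,cv2.convexHull((q*16).round().astype(np.int32)),255,shift=4)
    return cv2.resize(o,(512,384),interpolation=cv2.INTER_AREA)/255.
def fitcase(fs,p0,fix=()):
    from scipy.optimize import minimize
    sc=np.array([.01,.01,.004,.05,.1])
    def cost(d): return sum(np.abs(render(f,p0+d*sc)-m).sum() for f,m in fs)
    r=minimize(cost,np.zeros(5),method="Nelder-Mead",options=dict(initial_simplex=np.vstack([np.zeros(5),np.eye(5)]),maxiter=400,xatol=.01,fatol=.5))
    return p0+r.x*sc,r.fun
E
python3 - <<'E'
from h import *
f=grab_frame("top");g=grab_frame("scene")
mf=wood(f,(345,120,435,230));mg=wood(g,(285,180,400,320));print(mf.sum(),mg.sum())
p0=np.array([.43,-.18,0,-1.64+3.14159,1.6])
p0[3]=np.pi/2-.08
for fs in([(f,mf),(g,mg)],[(f,mf)],[(g,mg)]):
    p,c=fitcase(fs,p0);p,c=fitcase(fs,p);print(np.round(p,4),c)
    if len(fs)==2:np.save("case.npy",p);P=p
ims=[]
for F,b in((f,(340,115,440,235)),(g,(285,180,400,318))):
    im=cv2.resize(F["img"],None,fx=4,fy=4)
    for Q in parts(P):
        q=np.array([proj(F,X) for X in Q])
        for i in range(8):
            for k in(1,2,4):
                if i^k>i: cv2.line(im,*[tuple(int(v) for v in (q[j]+.5)*4) for j in(i,i^k)],(0,255,0),1)
    ims.append(im[b[1]*4:b[3]*4,b[0]*4:b[2]*4])
h=min(i.shape[0] for i in ims);o=np.hstack([i[:h] for i in ims]);o=cv2.resize(o,None,fx=.9,fy=.9);cv2.imwrite("pics/fit.png",o[:,:,::-1]);print(o.shape)
E
```

```text
4526.0 6833.0
[ 4.8700e-01 -1.6930e-01  7.0000e-04  1.4200e+00  1.8795e+00] 418.164705882353
[ 0.4881 -0.1784 -0.0184  1.4143  1.9125] 112.19607843137254
[ 0.4955 -0.1651 -0.016   1.4118  1.9127] 173.74901960784314
(432, 774, 3)
```

View pics/fit.png

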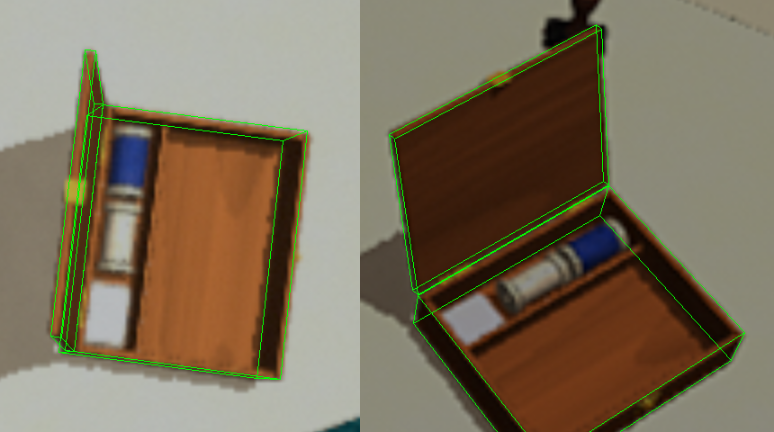

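The fit is good: case at (0.487, -0.169), yaw 1.42, z≈0, lid at about 1.88 rad. Triangulation puts the handle at z≈10 mm against the 5.5 mm given, which is within calibration. Next is the pick.

```bash
cat >> h.py <<'E'
from scipy.spatial.transform import Rotation as Ro
def down(phi):
    x=np.array([np.cos(phi),np.sin(phi),0]);z=np.array([0,0,-1.]);return Ro.from_matrix(np.c_[x,np.cross(z,x),z]).as_rotvec()
def st():
    s=get_state();print("t",round(s["clock"],2),"pos",np.round(s["position"],4),"F",np.round(s["contact_force"],2),"gap",round(s["finger_gap"],3),"q",np.round(s["q"],2))
CP=np.load("case.npy") if __import__("os").path.exists("case.npy") else None
def W(x,y,z):
    R,t=casepose(CP);t[2]=0;return R@np.array([x,y,z])+t
E
python3 - <<'E'
from h import *
o=down(.054+np.pi/2)
movep([.459,.3795,.12],o);st()
print(move_l([.459,.3795,.003],.12,until_force=6));st()
grab(30);st()
move_l([.459,.3795,.24],.2);st()
f=grab_frame("top");g=grab_frame("scene")
c1=cv2.resize(f["img"][130:280,100:240],None,fx=2.8,fy=2.8);c2=cv2.resize(g["img"][40:190,130:260],None,fx=2.8,fy=2.8)
cv2.imwrite("pics/grasp.png",np.hstack([c1,c2])[:,:,::-1])
E
```

```text
t 1.94 pos [0.4586 0.3801 0.1204] F [-0.79  0.24 -0.08] gap 1.001 q [ 0.57  0.5  -0.22  0.85  0.    0.51]
False
t 3.07 pos [0.4596 0.38   0.0038] F [-0.64 -0.76  0.1 ] gap 1.0 q [ 0.57  0.64 -0.33  0.6  -0.    0.51]
t 3.73 pos [0.4591 0.3796 0.0032] F [-0.24 -0.21  2.63] gap 0.118 q [ 0.57  0.64 -0.33  0.6  -0.    0.51]
t 5.07 pos [0.4584 0.3791 0.2388] F [ 0.03 -0.3  -0.96] gap 0.116 q [ 0.57  0.41 -0.05  1.11 -0.    0.51]
```

View pics/grasp.png

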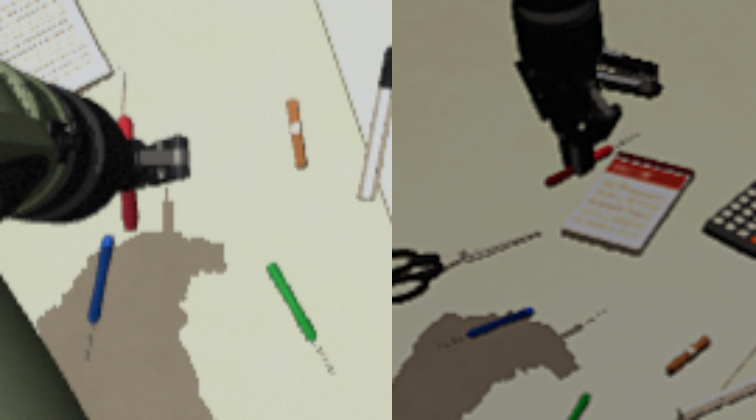

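The ripper is held level (gap about 10 mm) with the blade forward. Next I'll place it. The open fingers span 114 mm and the bay is only 88 mm wide, so I'll release with the tips low but positioned to clear the wall, the divider and the spools.

```bash
python3 - <<'E'
from h import *
o=down(CP[3]); x=-.001;y=.017
print(W(x,y,.27))
movep(W(x,y,.25),o);st()
print(move_l(W(x,y,.10),.2,until_force=6)); print(move_l(W(x,y,.028),.06,until_force=5));st()
f=grab_frame("top");g=grab_frame("scene")
let_go();st();sleep(.3);st()
move_l(W(x,y,.27),.2);st()
f2=grab_frame("top");g2=grab_frame("scene")
a=cv2.resize(g["img"][170:320,270:400],None,fx=3,fy=3);b=cv2.resize(g2["img"][170:320,270:400],None,fx=3,fy=3)
cv2.imwrite("pics/place.png",np.hstack([a,b])[:,:,::-1])
h=cv2.resize(f2["img"][110:230,330:440],None,fx=3,fy=3);cv2.imwrite("pics/placetop.png",h[:,:,::-1])
E
```

```text
[ 0.4700107  -0.16770325  0.27      ]
t 7.14 pos [ 0.4703 -0.167   0.25  ] F [ 0.42 -0.49 -1.  ] gap 0.117 q [-0.49  0.22 -0.29  1.06  0.   -0.34]
False
False
t 9.39 pos [ 0.4703 -0.1679  0.0284] F [-0.48  0.14 -1.  ] gap 0.114 q [-0.49  0.47 -0.57  0.52 -0.   -0.34]
t 10.21 pos [ 0.47   -0.1677  0.028 ] F [-0.09 -0.18 -0.61] gap 1.002 q [-0.49  0.47 -0.58  0.52 -0.   -0.34]
t 10.51 pos [ 0.47   -0.1677  0.028 ] F [-0.1  -0.28  0.56] gap 1.002 q [-0.49  0.47 -0.57  0.52 -0.   -0.34]
t 11.87 pos [ 0.4694 -0.1674  0.269 ] F [-0.01 -0.15 -0.25] gap 0.997 q [-0.49  0.21 -0.25  1.11 -0.   -0.34]
```

View pics/place.png

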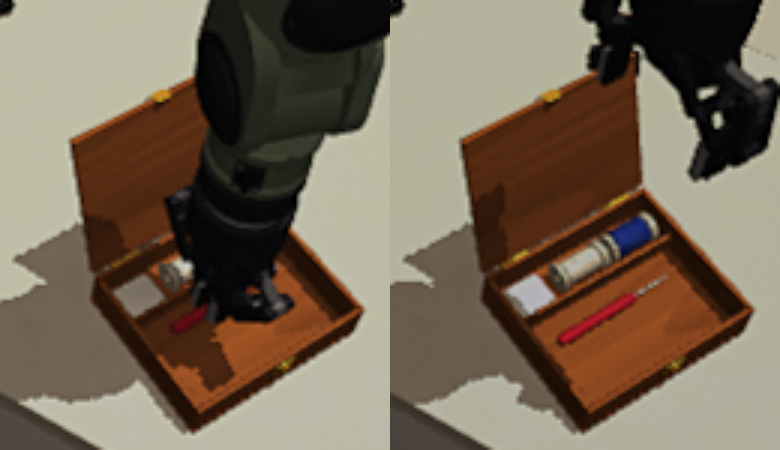

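The ripper lies flat in the bay, clear of the divider, and the lid is still open. Now I'll close the lid by pushing it from behind near the free edge, following its arc.

```bash
python3 - <<'E'
from h import *
f=grab_frame("scene");k=redaxis(f,(290,230,400,310))
R,t=casepose(CP)
for s in(-1,0,1): print("handle in case",np.round(R.T@(at_z(f,k[0]+s*k[1]*k[2]/2,.0105)-t),4))
w=.014
def tcp(th,r=.122):
    u=np.array([-np.cos(th),np.sin(th)]);n=np.array([np.sin(th),np.cos(th)]);H=np.array([.07,.0405])
    p=H+r*u+.006*n;e=H+.14*u+.006*n
    return W(max(p[0],e[0])+w if th>1.57 else p[0]+w,0,p[1])
grab(20);st()
move_l(W(.03,0,.27),.25); move_l(W(.165,0,.27),.25)
a=tcp(CP[4]); b=W(.165,0,a[2])
print(move_l(b,.15,until_force=8));st()
for th in np.arange(1.9,.65,-.12):
    move_l(tcp(th),.12)
    s=get_state();print(round(th,2),np.round(s["contact_force"],1))
st()
g=grab_frame("scene");h=grab_frame("top")
cv2.imwrite("pics/lid.png",np.hstack([cv2.resize(q["img"][y:y+160,x:x+130],None,fx=2.8,fy=2.8) for q,x,y in((g,270,160),(h,320,90))])[:,:,::-1])
E
```

```text
handle in case [-0.0002 -0.0238  0.0098]
handle in case [-0.0002  0.0169  0.0098]
handle in case [-0.0003  0.0566  0.0098]
t 12.78 pos [ 0.47   -0.1677  0.27  ] F [-0.07  0.38 -0.29] gap 0.001 q [-0.49  0.21 -0.25  1.11  0.   -0.34]
False
t 14.68 pos [ 0.5123 -0.0067  0.1556] F [0.04 0.19 0.04] gap 0.0 q [-0.16  0.32 -0.41  0.84 -0.   -0.01]
1.9 [-0.1  0.3 -0.1]
1.78 [-0.6  0.1 -0.8]
1.66 [-0.1  0.1 -0.3]
1.54 [0.5 0.9 0.4]
1.42 [-1.1 -0.1  0.4]
1.3 [-0.6  0.3  0.6]
1.18 [-0.3 -1.4 -0. ]
1.06 [-0.5  0.5  0.7]
0.94 [ 0.5 -0.5  0.2]
0.82 [0.7 0.8 0. ]
0.7 [ 0.8  0.2 -0.3]
t 17.88 pos [ 0.4857 -0.1747  0.1233] F [ 0.79  0.22 -0.27] gap -0.005 q [-0.49  0.37 -0.44  0.77  0.   -0.34]
```

View pics/lid.png

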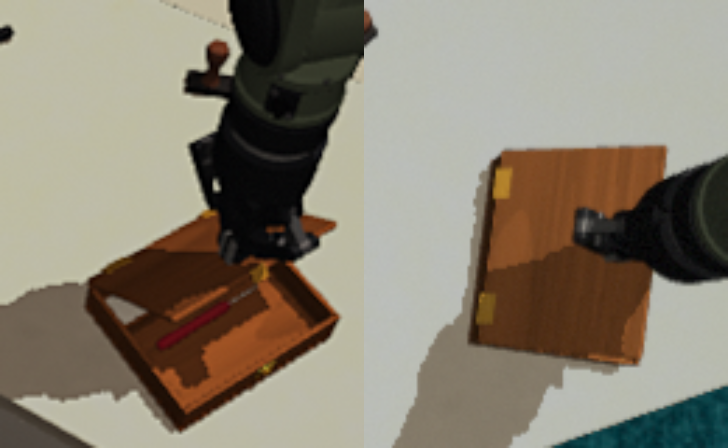

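The lid is following the fingers (about 0.7 rad now) and the ripper is undisturbed below. I'll carry on to shut.

```bash
python3 - <<'E'
from h import *
w=.014
def tcp(th,r=.122):
    u=np.array([-np.cos(th),np.sin(th)]);n=np.array([np.sin(th),np.cos(th)]);p=np.array([.07,.0405])+r*u+.006*n
    return W(p[0]+w,0,p[1])
for th in np.arange(.58,.05,-.1): move_l(tcp(th),.1)
e=tcp(0)
print(move_l(e+[0,0,.004],.05),move_l(e-[0,0,.006],.02,until_force=8));st()
sleep(.2);st()
move_l(e+[0,0,.10],.15)
# get the arm out of the view
movep([.42,.22,.26],down(CP[3]));st()
g=grab_frame("scene");h=grab_frame("top")
p=CP.copy()
for ang in(0,.03,.06,.1,.15):
    p[4]=ang;print(ang,[round(np.abs(render(q,p)-wood(q,b)).sum()) for q,b in((h,(345,110,445,235)),(g,(285,180,405,330)))])
cv2.imwrite("pics/shut.png",np.hstack([cv2.resize(q["img"][y:y+160,x:x+130],None,fx=3,fy=3) for q,x,y in((g,270,170),(h,320,100))])[:,:,::-1])
E
```

```text
False True
t 20.27 pos [ 0.4816 -0.2071  0.0465] F [-0.89  1.51  7.49] gap 0.003 q [-0.55  0.48 -0.49  0.59 -0.   -0.4 ]
t 20.47 pos [ 0.4816 -0.2071  0.0465] F [-1.14  1.75  7.96] gap -0.001 q [-0.55  0.48 -0.49  0.59 -0.   -0.4 ]
t 22.93 pos [0.4203 0.2193 0.2596] F [ 0.13 -0.19  0.07] gap 0.001 q [ 0.33  0.17 -0.33  1.07 -0.    0.48]
0 [220, 223]
0.03 [228, 250]
0.06 [270, 276]
0.1 [333, 318]
0.15 [405, 359]
```

View pics/shut.png

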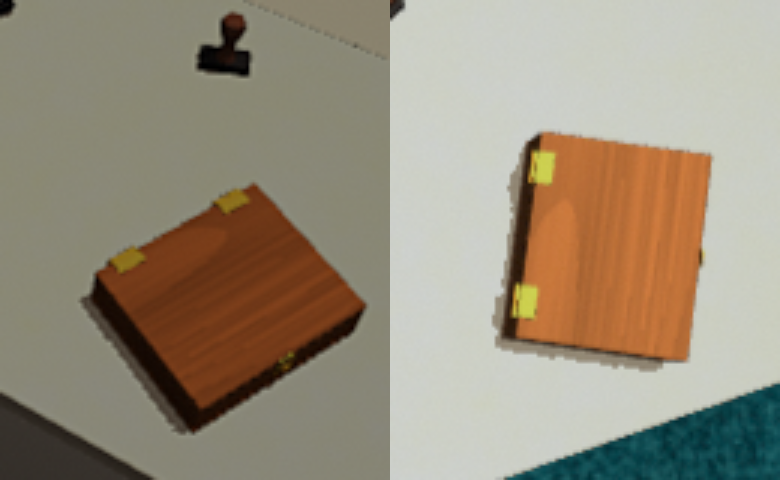

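The lid is fully shut in both views, and it stopped the fingers at z = 46.5 mm, exactly the shut height. Handing in.

```bash
python3 -c "
from h import *
sleep(.3);sign_off();st()"
```

```text
the job is handed in; nothing more can be done
the job is handed in; nothing more can be done
```

The red seam ripper is lying flat in the long bay with the lid fully shut over it, and I handed the job in at about 23 s of the 51 s allowed. `sign_off()` gives no verdict, so the result rests on my own checks.

- **Placing:** I lowered the ripper to about 20 mm above the bay floor and dropped it there, because the open fingers are too wide for the bay. After release, with the lid still open at about 1.88 rad, the scene camera put the handle's middle at x = 0, y = +17 mm in the case frame. The ripper looked flat and clear of the divider.
- **Closing:** I pushed the lid over from behind along its arc at about 0.1 m/s, well under the slam limit. The last press stopped with about 8 N at z = 46.5 mm, which is the given height of the shut lid.
- **Lid check:** In both camera views the lid outline matches an angle of 0 best. The arm is clear of everything.

**What disagreed or wasn't checked:**
- Before the pick, two-view triangulation put the handle's height at 9.9 mm instead of 5.5 mm.
- Fitting the case in each camera alone gave heights 16–18 mm too low and positions several mm off. I used the combined fit, which gave a height of 0.7 mm.
- The ripper's height inside the bay was judged by eye, not triangulated after release. It can't be seen now that the lid is shut.

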